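Rock the angle gauge to its set mark on a knotty stud and hold it for scribing

TASK

The stud between the cleats has a knot swelling on its upper edge, so the angle gauge cannot simply rest there at the pitch set on its bezel. Take the gauge off the plain joist offcut and stand it upright with the middle of its base on top of the swelling and its fence flush against the stud's front face; then, with the base resting lightly on the swelling and the fence kept flush, rock it until the swinging pointer settles on the bezel's mark. Finish still gripping it, steady at that angle on the swelling, so that a line can be scribed along the fence, and leave the things lying round the work where they are.

Things in the scene. Friction and masses are not known exactly. Their poses are not given: they have to be found in the camera images.
- gauge: pendulum angle gauge, about 0.32 kg, loose. Origin: middle of its sole (flat underside of the aluminium base rail, 110 mm long along own y, own x -11 to +13 mm); own z up, own -x the dial side, +y left as one looks at the dial. Round black dial housing 80 mm across, 20 mm thick, centred 54 mm above the sole; 130 mm tall with the grip block. Starts level on the joist
- gauge_grip (a point): centre of the place to grip, at gauge (1, 0, 115) mm, axes as the gauge: plain grey block on top of the dial, 28 mm wide along the gauge's y (pinch it from above across this width), 20 mm deep along x, from 92 to 130 mm above the sole
- gauge_fence (a point): point on the fence's inner face, mid-length, at gauge (-11, 0, -6) mm; axes as the gauge. The fence is a 4 mm flange along the whole front of the base rail (gauge x -15 to -11) that hangs 12 mm below the sole; its inner face lies flush against a block's front face. At the start it hangs 1 to 2 mm clear of the joist's front face
- pointer (a joint): rad: angle on the dial of the pointer (black needle hanging from the dial's centre with a brass bob, settles in about half a second). 0 = the dial's long middle tick (gauge level), positive = tip towards the gauge's +y (left as one looks at the dial). Hanging plumb, it reads minus the gauge's rotation about its own +x axis (which points from dial to back)
- bezel (a joint): rad: angle of the set mark (the one dark pointed tab on the inside of the knurled bezel ring) on the dial, same zero and sense as the pointer, so the pointer is on the mark when the two joints are equal; starts between 0.13 and 0.27. The bezel is stiff and need not be touched
- pointer_tip (a point): tip of the pointer needle, 30 mm from the pivot, which lies 54 mm above the sole on the dial's axis; own z runs from the tip to the pivot
- bezel_mark (a point): inner point of the bezel's mark, a dark tab 6 mm wide that points inward from the knurled ring over the rim of the white dial; 30 mm from the pivot; own z runs from here to the pivot
- stud: fixed: light wooden stud offcut, 38 mm thick (own x -19 to +19), 210 mm long along own y, on edge between two cleats (31 mm high) on a 120 x 226 x 12 mm plywood board. Origin on the bench under its middle; front face towards own -x. Its upper edge is uneven: a rounded swelling in the middle, 101 mm above the bench, falls to shoulders about 80 mm above the bench
- stud_crown (a point): top of the swelling, mid-thickness, at stud (0, 0, 101) mm; axes as the stud
- stud_face (a point): point on the stud's front face, 6 mm below the top of the swelling, at stud (-19, 0, 95) mm; axes as the stud (x points into the wood)
- crown_centre (a point): centre of the swelling's arc, inside the wood at stud (0, 0, 31) mm: the swelling is a 70 mm radius arc about this point (axis: the stud's x) out to 30 degrees either side. The sole touches it when this point is 70 mm below the sole plane. The gauge can tip about 18 degrees before its end meets a shoulder, and does not stay tipped by itself
- joist: plain straight wooden joist offcut, 45 x 140 x 70 mm, flat top, loose, 0.8 kg, which carries the gauge at the start; origin under its middle on the bench, y along its length
- marker: black marker pen 149 mm long lying on the bench; leave alone
- tape_measure: yellow and black tape measure 33 x 79 x 65 mm; leave alone
- pliers: red-handled pliers 178 mm long; leave alone
- label_roll: roll of labels 73 mm across, 36 mm high; leave alone

How it is judged (in metres and radians):
On the way, in this order (a step that is already met when the one before it is completed fails the run):
1. the gauge stands upright (within 4.5 degrees) on top of the swelling, its sole touching and its fence flush against the stud's front face (contact force between gauge and stud above 0.3 N and angle between gauge's own z axis and vertical below 0.08 rad and z of crown_centre in the frame of gauge between -0.0725 and -0.067 m and y of crown_centre in the frame of gauge between -0.035 and 0.035 m and x of gauge_fence in the frame of stud_face between -0.003 and 0.002 m and angle between the x axis of gauge and the x axis of stud, either way round below 0.06 rad), for 0.2 s.
2. the gauge has been rocked until its pointer is on the bezel's mark (within 3 degrees), its sole still on the swelling and its fence flush (angle between the z axis of pointer_tip and the z axis of bezel_mark, either way round below 0.052 rad and z of crown_centre in the frame of gauge between -0.0725 and -0.067 m and x of gauge_fence in the frame of stud_face between -0.003 and 0.002 m and angle between the x axis of gauge and the x axis of stud, either way round below 0.06 rad), for 0.2 s.
At the end, for the whole second after the job is handed in: gripper still holding the gauge at rest; pointer still on the bezel's mark (within 3 degrees); sole touching the swelling (0.3 to 25 N) within 35 mm of the sole's middle; fence flush against the stud's front face (gap under 3 mm, within 3.4 degrees) (all of step 2 and velocity of joint pointer between -0.2 and 0.2 rad/s and contact force between gauge and stud between 0.3 and 25 N and contact force between the fingers and gauge above 2 N and y of crown_centre in the frame of gauge between -0.035 and 0.035 m and linear speed of gauge below 0.02 m/s); the arm keeps its last pose, push and grip.
It fails at once if a thing lying round the work was moved more than 2 cm (distance of any of marker, tape_measure, pliers, label_roll from where it was at the start of the episode above 0.02 m).
It fails at once if the gauge was leant on hard (over 45 N against the stud) (contact force between gauge and stud above 45 N).
It also fails if it takes over 42 s, if anything falls off the work surface, if the arm or the gripper's body presses on something with over 40 N, if the wrist force passes 120 N, or if a joint passes its speed limit or range.

ROBOT

A 6-joint arm with a two-finger parallel gripper is mounted at the origin on a cart in front of the work surface, level with it; the furniture and walls round the work are solid. World frame = base frame: x ahead of the robot, y to its left, z up, the work surface at z = 0. Lengths are in m, angles in degrees, forces in N, time in s.
With the tool pointing down it reaches from about 0.35 to 0.875 m from the base axis. Payload 4.2 kg.
Tool frame: the origin (TCP) lies midway between the tips of the shut fingers; the grasp point (between the pads) lies 19 mm behind it; z points along the fingers, y is the line along which they close (so a half turn about z gives the same grasp; the last joint's range is limited). The gripper opens to 87 mm and grips with 3 to 60 N. Pads are 19 mm wide; open, the fingers measure 117 mm over their backs; the gripper's body (75 mm by 190 mm) begins 51 mm behind the grasp point.
Start: joints at [-52.678, 22.042, 0.453, 0, -68.411, -14.817], TCP at [0.239, -0.577, 0.223] pointing down, gripper open.
Joint ranges: [-179.83, 179.83], [-69.29, 118.12], [-61.27, 80.66], [-181.25, 117.63], [-171.15, -9.14], [-177.46, 177.46]. Speed limits (degrees/s): [159.86, 159.86, 180, 180, 180, 180].

INTERFACE

Orientations are given as [roll, pitch, yaw] about the fixed x, y, z axes, in that order (R = Rz(yaw) Ry(pitch) Rx(roll)).
In Python, from workcell import env gives the robot as it stands. The module is installed in compiled form; this text tells all that it offers. Calls block until the motion is done:
- env.goto(position, orientation): joint-space move of the TCP to a pose.
- env.move_straight(position, rotation=None, rate=0.15, force_limit=None): straight line of the TCP; rotation=None keeps the orientation; rate is the mean speed in m/s. With force_limit (N) it stops when the force on the tool has changed by that much, and returns True; else False.
- env.set_joints(angles): joint-space move.
- env.gripper_to(opening, grasp_force=None): opening from 0.0 (shut) to 1.0 (fully open); grasp_force is the grip in N (None keeps the last); returns when the fingers have stopped.
- env.dwell(seconds).
- env.inverse_kinematics(position, orientation): joint angles nearest the present ones, or None.
- env.read_state(): the state.
- env.grab_frame(name): name is "scene" or "top" or "wrist"; returns a dict with "image" (384x512x3 uint8, blue, green, red), "fx", "fy", "cx", "cy" (pixels), "D" ([k1, k2, p1, p2, k3] as OpenCV has them; the pictures are not rectified), "position" and "orientation" of the camera in the world. Camera axes: x right, y up, looking along -z (the intrinsics and any distortion apply to the point x, -y, -z); pixel columns grow to the right and rows downward; lengths in m; the calibration is good to about 2 mm. A picture is of the moment at which its call begins. There is no depth.
A pose or a line that the arm cannot do raises env.Unreachable and nothing moves.
- env.close_job(): hands the job in; it is judged then, once.
Trained networks look in a picture, given as the dict that the camera call returned (one of the last four; its "shot" number tells which), for a name from the list of things; names that differ only in an ending like _2 or _b are one class to them, and where a whole thing is asked for, a point or a joint stands for the part that bears it (a point fixed in the world has none). Each returns a list of dicts, best first, with "score" (0 to 1); they miss things now and then, are a little off and sometimes report something else, mostly with a low value. They report only what shows in the picture. A call takes as long as a camera call.
- env.search_frame(picture, thing): "xyz" ([x, y, z] in m, in world coordinates, good to about 4 mm: the middle of the surface that is visible of it).
- env.trace(picture, thing): "mask" (384x512 bool, what is visible of it).
The state is a dict: "clock": time; "joint_positions": joint angles; "qvel": joint speeds; "joint_torque": joint torques, N m; "position": TCP position; "tool_rot": TCP orientation; "force": force on the tool from outside, world axes, zero at the start; "wrist_torque": the same for the moment, N m; "opening": opening from 0.0 (shut) to 1.0 (fully open); "finger_force": force on a finger pad.
Only numpy, scipy, OpenCV 4.12 (cv2) and the standard library are available. Lean on these libraries where they do the work, as an engineer would, in place of code of your own. Each camera call takes 0.05 s, during which the arm holds its last target. There are 200 camera calls.

## Working session

There is one attempt and no reset: what is moved stays moved. The work goes in short steps, each a Python script; the robot and the scene stay as the last script left them, time stands still between calls to the robot, and variables do not carry over. Pictures are saved under pics/ and viewed, at most 10 in all, crops included, and the job is handed in when it is done.

```bash
mkdir -p pics; cat > h.py <<'E'
from workcell import env
import numpy as np, cv2
from scipy.spatial.transform import Rotation as R
def rot(o):
    o=np.array(o,float)
    if o.shape==(3,3): return o
    if o.size==4: return R.from_quat(o).as_matrix()
    return R.from_euler('xyz',o,degrees=True).as_matrix()
def proj(p,f):
    P=(np.atleast_2d(p)-f['position'])@rot(f['orientation'])
    P=P*[1,-1,-1]
    K=np.array([[f['fx'],0,f['cx']],[0,f['fy'],f['cy']],[0,0,1.]])
    return cv2.projectPoints(P.astype(float),np.zeros(3),np.zeros(3),K,np.array(f['D'],float))[0][:,0]
def ray(uv,f):
    K=np.array([[f['fx'],0,f['cx']],[0,f['fy'],f['cy']],[0,0,1.]])
    n=cv2.undistortPoints(np.array(uv,float).reshape(-1,1,2),K,np.array(f['D'],float))[:,0]
    d=np.c_[n[:,0],-n[:,1],-np.ones(len(n))]@rot(f['orientation']).T
    return np.array(f['position']),d/np.linalg.norm(d,axis=1)[:,None]
def atz(uv,f,z):
    o,d=ray(uv,f); return o+d*((z-o[2])/d[:,2])[:,None]
E
python3 - <<'E'
from h import *
for n in('scene','top'):
    f=env.grab_frame(n); cv2.imwrite(f'pics/{n}0.png',f['image']); print(n,f['position'],f['orientation'],f['fx'],f['D'])
    for t in['gauge','gauge_grip','gauge_fence','stud','stud_crown','joist','marker','tape_measure','pliers','label_roll','pointer_tip','bezel_mark']:
        try:
            r=env.search_frame(f,t); print(t,[(np.round(x['xyz'],4).tolist(),round(x['score'],2)) for x in r[:2]])
        except Exception as e: print(t,e)
print(env.read_state())
E
```

```text
scene [-0.03111856  0.41533324  0.81812371] [  45.0575784    -0.94381365 -123.03153476] 363.31256517065833 [-0.03639907  0.          0.          0.          0.        ]
gauge [([0.4287, 0.2554, 0.1161], 0.88)]
gauge_grip [([0.4315, 0.2556, 0.1183], 0.85), ([0.6613, 0.2565, 0.0085], 0.68)]
gauge_fence [([0.4333, 0.2529, 0.1171], 0.56)]
stud [([0.4632, -0.0415, 0.0303], 0.8)]
stud_crown [([0.4567, -0.0405, 0.0272], 0.84)]
joist [([0.4339, 0.2277, 0.0351], 0.86)]
marker [([0.6135, 0.1355, 0.0135], 0.66), ([0.5126, -0.3455, 0.0397], 0.19)]
tape_measure [([0.5567, 0.398, 0.0399], 0.94), ([0.4326, 0.2533, 0.1215], 0.42)]
pliers [([0.6606, 0.2586, 0.0082], 0.81), ([0.4609, -0.0433, 0.0299], 0.65)]
label_roll [([0.5156, -0.3444, 0.0372], 0.82)]
pointer_tip []
bezel_mark [([0.428, 0.2536, 0.1223], 0.7)]
top [ 4.44412630e-01 -2.17766440e-04  1.59239066e+00] [  4.10981459   0.46153693 -91.42500877] 423.79713762495606 [0.04301159 0.         0.         0.         0.        ]
gauge [([0.4377, 0.2383, 0.1478], 0.7)]
gauge_grip [([0.4352, 0.2359, 0.1515], 0.71)]
gauge_fence [([0.4396, 0.231, 0.1482]
[... 468 characters left out ...]
 0.53)]
{'clock': 1.3, 'joint_positions': array([-5.26776591e+01,  2.20405423e+01,  4.51700979e-01,  1.15316051e-03,
       -6.84103753e+01, -1.48183885e+01]), 'qvel': array([ 0.07871104,  0.01161905, -0.0058664 ,  0.00444027,  0.06644443,
       -0.04375417]), 'joint_torque': array([-8.57319719e-05, -3.90468442e+01,  1.87614405e+01,  4.22417253e+00,
        1.53047789e-02, -4.39497433e-05]), 'position': array([ 0.23924282, -0.57737318,  0.22255873]), 'tool_rot': array([-1.79998968e+02, -8.36261672e-04, -1.57495623e+02]), 'force': array([ 0.3482144 ,  0.03804846, -0.23536636]), 'wrist_torque': array([-0.00412327,  0.01851537,  0.00200597]), 'finger_force': 0.0, 'opening': 0.9994494285351438}
```

View pictures.

View pics/scene0.png

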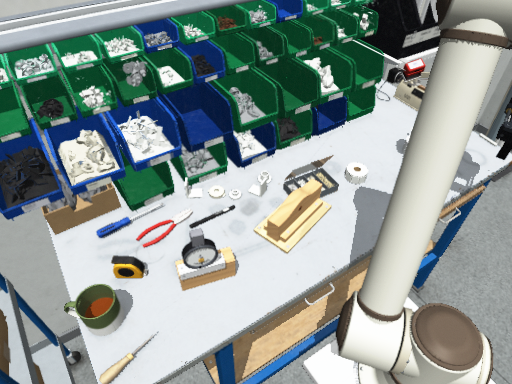

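View pics/top0.png

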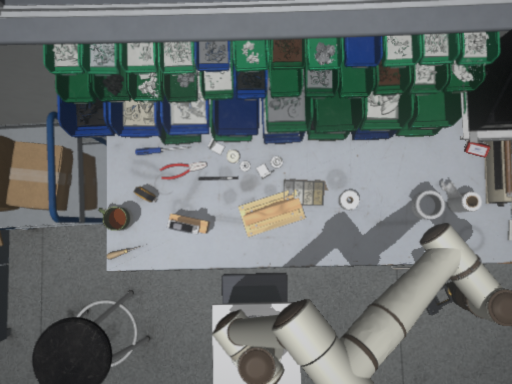

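```bash
python3 - <<'E'
from h import *
f=env.grab_frame('top')
for t,z in(('gauge',.14),('joist',.07),('stud',.09)):
    r=env.trace(f,t)
    if not r: print(t,'none'); continue
    m=r[0]['mask']; v,u=np.nonzero(m); P=atz(np.c_[u,v]+0.0,f,z)[:,:2]
    c,s,a=cv2.minAreaRect((P*1000).astype(np.float32)); print(t,r[0]['score'],m.sum(),np.round(c),np.round(s),round(a,1))
for y in(-17,163):
    for p in([.36,.22,.36],[.45,-.06,.36]): print(y,p,env.inverse_kinematics(p,[180,0,y]))
env.goto([.36,.235,.36],[180,0,-17])
f=env.grab_frame('wrist'); cv2.imwrite('pics/w1.png',f['image']); print(f['position'],f['orientation'],f['fx'],f['cx'],f['D'],env.read_state()['clock'])
E
```

```text
gauge 0.86 293 [438. 235.] [109.  34.] 77.3
joist 0.74 262 [452. 228.] [143.  41.] 74.9
stud 0.88 1895 [483. -69.] [114. 215.] 17.0
-17 [0.36, 0.22, 0.36] [ 53.68660489  -2.76739442 -10.72295133   0.         -82.04444309
  19.31339511]
-17 [0.45, -0.06, 0.36] [ 1.30148072e+01  7.37763802e-01 -7.30173741e+00  2.54444375e-14
 -8.19604988e+01  5.99851928e+01]
163 [0.36, 0.22, 0.36] [  53.68660489   -2.76739442  -10.72295133    0.          -82.04444309
 -160.68660489]
163 [0.45, -0.06, 0.36] [ 1.30148072e+01  7.37763802e-01 -7.30173741e+00 -2.54444375e-14
 -8.19604988e+01 -1.20014807e+02]
[0.42246323 0.21536407 0.5222425 ] [-1.39209147e+01 -7.23145665e-02 -1.07119520e+02] 293.5884735946385 260.6797629882552 [0.02271506 0.         0.         0.         0.        ] 4.475
```

View pics/w1.png

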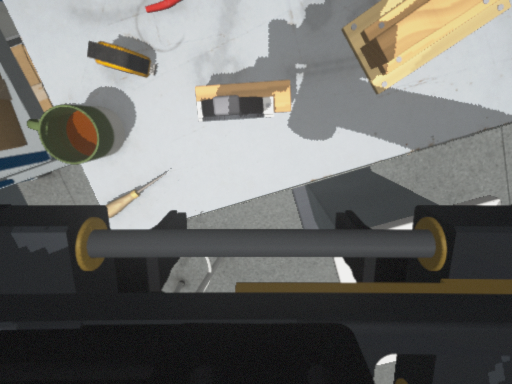

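```bash
cat >> h.py <<'E'
# camera in tool frame from the pose pair measured at first wrist shot
_Rt=R.from_euler('xyz',[180,0,-17],degrees=True).as_matrix(); _pt=np.array([.36,.235,.36])
_Rc=R.from_euler('xyz',[-13.9209147,-0.0723146,-107.11952],degrees=True).as_matrix(); _pc=np.array([.42246323,.21536407,.5222425])
Rtc=_Rt.T@_Rc; ptc=_Rt.T@(_pc-_pt)
def tool_for_cam(pc,target,roll):
    z=-(np.array(target)-pc); z/=np.linalg.norm(z)
    x=np.cross([0,0,1.],z); x/=np.linalg.norm(x); y=np.cross(z,x)
    Rc=np.c_[x,y,z]@R.from_euler('z',roll,degrees=True).as_matrix()
    Rt=Rc@Rtc.T; return pc-Rt@ptc, R.from_matrix(Rt).as_euler('xyz',degrees=True)
E
python3 - <<'E'
from h import *
print(ptc)
t=np.array([.425,.24,.125])
for roll in(0,180,90,-90):
  for d in(.2,.25,.32):
    for el in(15,30,45,60):
      for az in(-45,-17,10):
        a=np.radians(az); n=-np.array([np.cos(a),np.sin(a),0])
        pc=t+d*(n*np.cos(np.radians(el))+np.array([0,0,np.sin(np.radians(el))]))
        p,o=tool_for_cam(pc,t,roll)
        q=env.inverse_kinematics(p,o)
        if q is not None: print(roll,d,el,az,np.round(p,3),np.round(o),np.round(q))
E
```

```text
[ 0.06547487  0.00051545 -0.1622425 ]
0 0.2 15 -45 [0.403 0.263 0.108] [174. -89. -39.] [ 79.  47. -48.  57. -86. -94.]
0 0.2 30 -45 [0.4   0.265 0.117] [180. -74. -45.] [ 78.  37. -49.  56. -76. -86.]
0 0.2 45 -45 [0.4   0.266 0.127] [180. -59. -45.] [ 76.  28. -48.  53. -67. -76.]
0 0.2 60 -45 [0.401 0.265 0.136] [180. -44. -45.] [ 72.  20. -46.  47. -58. -64.]
0 0.25 15 -45 [0.368 0.297 0.121] [174. -89. -39.] [ 84.  46. -45.  51. -88. -91.]
0 0.25 30 -45 [0.37  0.296 0.142] [180. -74. -45.] [ 83.  35. -45.  50. -80. -82.]
0 0.25 45 -45 [0.375 0.291 0.162] [180. -59. -45.] [ 81.  25. -44.  47. -72. -72.]
0 0.25 60 -45 [0.383 0.283 0.179] [180. -44. -45.] [ 76.  17. -41.  41. -65. -60.]
0 0.25 60 -17 [0.368 0.258 0.179] [180. -44. -17.] [ 73.   5. -61.  67. -49. -57.]
0 0.32 15 -45 [0.321 0.345 0.139] [174. -89. -39.] [ 91.  46. -38.  44. -93. -86.]
0 0.32 30 -45 [0.327 0.339 0.177] [180. -74. -45.] [ 90.  34. -38.  43. -87. -77.]
0 0.32 45 -45 [0.34  0.326 0.211] [180. -59. -45.] [ 86.  23. -37.  41. -81. -67.]
0 0.32 60 -45 [0.359 0.307 0.24 ] [180. -44. -45.] [ 80.  14. -34.  36
[... 4776 characters left out ...]
 -4. -120.] [  97.   30.  -54.   50.  -79. -172.]
-90 0.32 30 -45 [0.353 0.347 0.199] [-119.   -7. -147.] [  82.   31.  -23.   32.  -90. -151.]
-90 0.32 30 -17 [0.311 0.301 0.199] [-119.   -7. -119.] [  93.   18.  -50.   47.  -75. -154.]
-90 0.32 45 -45 [0.369 0.33  0.229] [-134.  -10. -145.] [  77.   23.  -20.   27.  -86. -139.]
-90 0.32 45 -17 [0.333 0.294 0.229] [-134.  -10. -117.] [  86.   10.  -43.   41.  -71. -134.]
-90 0.32 60 -45 [0.391 0.309 0.252] [-149.  -12. -142.] [  69.   18.  -16.   20.  -83. -125.]
-90 0.32 60 -17 [0.362 0.285 0.252] [-149.  -12. -114.] [  76.    7.  -33.   30.  -70. -112.]
-90 0.32 60 10 [0.349 0.251 0.252] [-149.  -12.  -87.] [ 78.  -5. -48.  40. -57. -97.]
```

```bash
python3 - <<'E'
from h import *
import h
Rx=R.from_euler('x',-14,degrees=True).as_matrix()
t=np.array([.425,.24,.12]); best=None
q0=env.read_state()['joint_positions']
for roll in(90,-90,0,180):
 for d in(.24,.27):
  for el in(30,40,50):
   for az in(-45,-30,-17,0):
    a=np.radians(az); n=-np.array([np.cos(a),np.sin(a),0])
    pc=t+d*(n*np.cos(np.radians(el))+np.array([0,0,np.sin(np.radians(el))]))
    _,o=tool_for_cam(pc,t,roll)
    Rc=rot(o)@Rtc@Rx; Rt=Rc@Rtc.T; p=pc-Rt@ptc; o=R.from_matrix(Rt).as_euler('xyz',degrees=True)
    q=env.inverse_kinematics(p,o)
    if q is None or np.linalg.norm(p-t)<.12 or p[2]<.15: continue
    c=np.abs(q-q0).max()+.7*abs(az+17)+.7*abs(el-30)+200*d
    if best is None or c<best[0]: best=(c,roll,d,el,az,p,o,q)
print(best)
env.set_joints(best[7])
f=env.grab_frame('wrist'); cv2.imwrite('pics/w2.png',f['image']); np.save('w2.npy',f,allow_pickle=True)
print(proj(t,f),env.read_state()['clock'])
for n in('pointer_tip','bezel_mark','gauge_grip','gauge_fence'): print(n,[(np.round(x['xyz'],4),round(x['score'],2),proj(x['xyz'],f)[0].round(1)) for x in env.search_frame(f,n)[:2]])
E
```

```text
(np.float64(112.95249950128934), 90, 0.27, 30, -45, array([0.31229342, 0.25979319, 0.17341887]), array([120.07238636,   0.14297447,  44.99140081]), array([ 89.80854363,  21.34769034, -48.18898573,  39.35396217,
       -75.17241111,  15.00824618]))
[[261.32580942 112.71767405]] 5.3667
pointer_tip [(array([0.4301, 0.2534, 0.1151]), 0.52, array([253.1,  97.2]))]
bezel_mark [(array([0.4288, 0.2602, 0.1296]), 0.73, array([264.3,  91.5])), (array([0.459 , 0.0123, 0.0312]), 0.72, array([270.8, 196.7]))]
gauge_grip [(array([0.434 , 0.2608, 0.1234]), 0.86, array([259.9,  86.9]))]
gauge_fence [(array([0.4349, 0.2609, 0.1191]), 0.58, array([255.8,  86.3])), (array([0.428 , 0.2551, 0.114 ]), 0.17, array([250.4,  97.4]))]
```

View pics/w2.png

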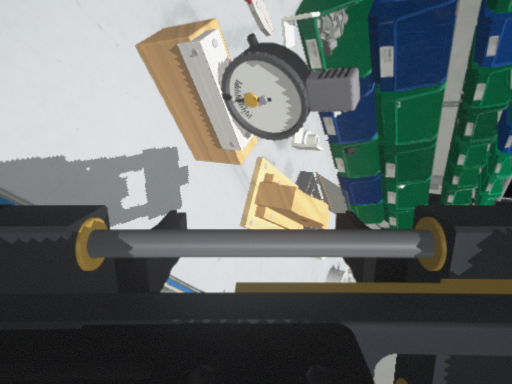

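```bash
python3 - <<'E'
import cv2
i=cv2.imread('pics/w2.png')[20:160,170:370]; cv2.imwrite('pics/w2c.png',cv2.resize(i,None,fx=4,fy=4,interpolation=cv2.INTER_CUBIC))
E
```

```text
(no output)
```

View pics/w2c.png

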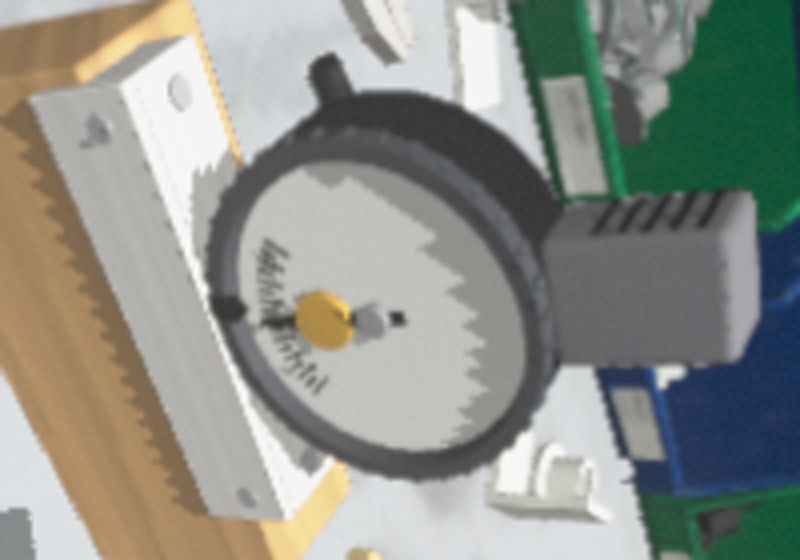

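```bash
python3 - <<'E'
from h import *
from scipy.optimize import least_squares
f=np.load('w2.npy',allow_pickle=True).item()
px=lambda c:(np.array(c,float)+.5)/4-.5+[170,20]
G=np.array([[-15,55,-12],[-15,-55,-12],[-9,-14,130],[-9,14,130]])/1e3
U=px([[32,98],[212,515],[738,362],[722,198]])
def pose(v):return R.from_euler('z',v[3]).as_matrix(),v[:3]
def res(v,n=4):
    Rg,p=pose(v); return (proj(G[:n]@Rg.T+p,f)-U[:n]).ravel()
for n in(2,4):
    s=least_squares(res,[.43,.24,.07,-.26],args=(n,)); print(n,s.x[:3].round(4),np.degrees(s.x[3]).round(2),res(s.x).round(1))
    Rg,p=pose(s.x); o,_=ray([[0,0]],f); og=(o-p)@Rg
    for nm,c in(('mark',[245,311]),('markout',[215,305]),('tip',[270,322]),('hub',[372,321]),('hole',[398,319])):
        d=(ray(px([c]),f)[1]@Rg)[0]
        for xd in(-.009,-.012,-.015,-.018):
            q=og+d*(xd-og[0])/d[0]; y,z=q[1],q[2]-.054
            print(nm,xd,'y %.1f z %.1f r %.1f b %.3f'%(y*1e3,z*1e3,np.hypot(y,z)*1e3,np.arctan2(y,-z)))
E
```

```text
2 [0.4424 0.2465 0.0694] -13.67 [-0.   0.   0.  -0.   0.1  2.   2.   8.4]
mark -0.009 y 1.8 z -35.7 r 35.7 b 0.050
mark -0.012 y 3.4 z -33.2 r 33.4 b 0.101
mark -0.015 y 5.0 z -30.8 r 31.2 b 0.160
mark -0.018 y 6.6 z -28.3 r 29.1 b 0.227
markout -0.009 y 3.5 z -43.6 r 43.7 b 0.081
markout -0.012 y 5.1 z -41.1 r 41.4 b 0.123
markout -0.015 y 6.7 z -38.5 r 39.1 b 0.171
markout -0.018 y 8.2 z -35.9 r 36.9 b 0.225
tip -0.009 y -1.2 z -29.7 r 29.8 b -0.039
tip -0.012 y 0.5 z -27.4 r 27.4 b 0.017
tip -0.015 y 2.1 z -25.0 r 25.1 b 0.084
tip -0.018 y 3.7 z -22.7 r 23.0 b 0.164
hub -0.009 y -1.5 z -2.6 r 3.0 b -0.535
hub -0.012 y 0.1 z -0.6 r 0.6 b 0.172
hub -0.015 y 1.7 z 1.3 r 2.2 b 2.222
hub -0.018 y 3.4 z 3.3 r 4.7 b 2.342
hole -0.009 y -1.2 z 4.0 r 4.2 b -2.850
hole -0.012 y 0.4 z 5.9 r 5.9 b 3.070
hole -0.015 y 2.1 z 7.8 r 8.0 b 2.882
hole -0.018 y 3.7 z 9.6 r 10.3 b 2.775
4 [0.4448 0.2475 0.0684] -13.97 [-0.1 -2.9 -0.5 -2.2 -0.7 -1.2  1.1  5. ]
mark -0.009 y -0.9 z -36.3 r 36.3 b -0.025
mark -0.012 y 0.7 z -33.8 r 33.8 b 0.020
mark -0.015 y 2.3 z -31.4 r 31.5 b 0.072
mark -0.018 y 3.8 z -29.0 r 29.2 b 0.131
markout -0.009 y 0.9 z -44.3 r 44.3 b 0.020
markout -0.012 y 2.4 z -41.7 r 41.8 b 0.058
markout -0.015 y 4.0 z -39.2 r 39.4 b 0.101
markout -0.018 y 5.5 z -36.6 r 37.1 b 0.149
tip -0.009 y -3.9 z -30.3 r 30.5 b -0.127
tip -0.012 y -2.2 z -27.9 r 28.0 b -0.080
tip -0.015 y -0.6 z -25.6 r 25.6 b -0.024
tip -0.018 y 1.0 z -23.2 r 23.2 b 0.043
hub -0.009 y -4.2 z -2.8 r 5.1 b -0.978
hub -0.012 y -2.6 z -0.9 r 2.8 b -1.241
hub -0.015 y -1.0 z 1.1 r 1.4 b -2.394
hub -0.018 y 0.6 z 3.0 r 3.1 b 2.934
hole -0.009 y -3.9 z 3.8 r 5.5 b -2.349
hole -0.012 y -2.3 z 5.7 r 6.1 b -2.760
hole -0.015 y -0.7 z 7.6 r 7.6 b -3.053
hole -0.018 y 0.9 z 9.4 r 9.5 b 3.042
```

```bash
cat >> h.py <<'E'
def draw(f,G,Rg,p,img,col=(0,0,255)):
    for a in proj(np.atleast_2d(G)@Rg.T+p,f): cv2.circle(img,tuple(int(round(v*4)) for v in a),4,col,-1,shift=2) if 0 else cv2.drawMarker(img,tuple(int(round(v)) for v in a),col,cv2.MARKER_CROSS,5,1)
E
python3 - <<'E'
from h import *
g=np.array([.4424,.2465,.0694]); yaw=-13.8; Rg=R.from_euler('z',yaw,degrees=True).as_matrix()
t=g+Rg@[.001,0,.098]; print(t)
env.goto(t+[0,0,.10],[180,0,yaw])
f=env.grab_frame('wrist'); np.save('w3.npy',f,allow_pickle=True)
im=cv2.resize(f['image'],None,fx=1,fy=1).copy()
G=np.array([[x,y,.130] for x in(-.009,.011) for y in(-.014,.014)]+[[-.015,y,-.012] for y in(-.055,.055)]+[[.0225-.0,y,0] for y in()]).reshape(-1,3)
print(proj(G@Rg.T+g,f).round(1).tolist())
draw(f,G,Rg,g,im)
c=proj((g+Rg@[0,0,.1]),f)[0].astype(int); y0=max(0,c[1]-75);x0=max(0,c[0]-100)
print(x0,y0); cv2.imwrite('pics/w3.png',cv2.resize(im[y0:y0+150,x0:x0+200],None,fx=4,fy=4,interpolation=cv2.INTER_CUBIC))
print(env.read_state()['clock'])
E
```

```text
[0.44337113 0.24626147 0.1674    ]
[[275.5, 207.7], [241.6, 207.8], [275.7, 184.1], [241.1, 184.2], [301.7, 177.9], [216.9, 178.2]]
158 113
6.4333
```

View pics/w3.png

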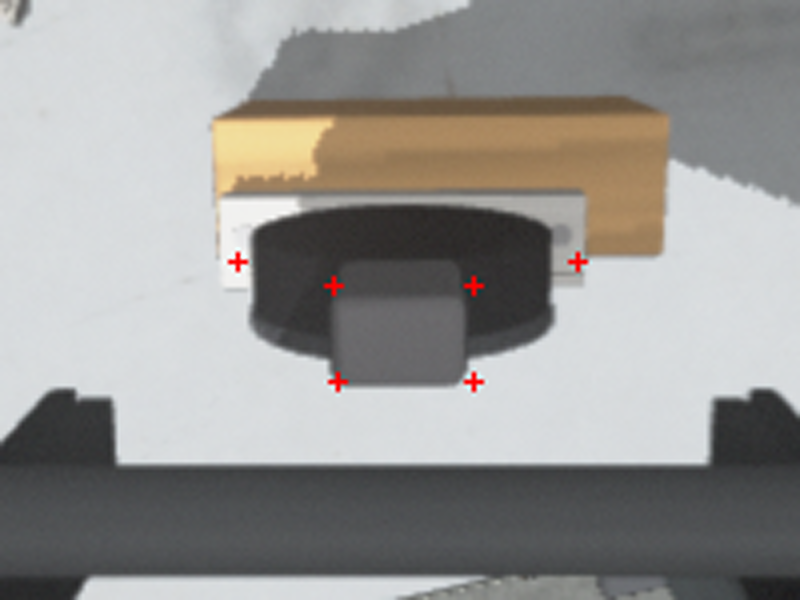

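```bash
python3 - <<'E'
from h import *
g=np.array([.4424,.2465,.0694]); yaw=-13.8; Rg=R.from_euler('z',yaw,degrees=True).as_matrix()
t=g+Rg@[.001,.001,.098]
env.move_straight(t,rate=.12,force_limit=6); print(env.read_state()['position']-t)
env.gripper_to(0.1,50)
s=env.read_state(); print(s['opening'],s['finger_force'],s['force'],s['clock'])
env.move_straight(t+[0,0,.12],rate=.2)
s=env.read_state(); print(s['opening'],s['finger_force'],s['force'],s['clock'])
f=env.grab_frame('scene'); C=np.array(f['position']); Rc=rot(f['orientation'])
q0=s['joint_positions']; best=[]
for d in(.35,.4,.45,.5):
  for lx in(-.15,-.1,-.05,0,.05,.1):
   for ly in(-.1,-.05,0,.05,.1):
    for tl in(0,15,30,45):
      D=C+Rc@np.array([lx,ly,-d]); v=D-C
      y=np.degrees(np.arctan2(v[1],v[0])); Rt=R.from_euler('xyz',[180,tl,y],degrees=True).as_matrix()
      p=D-Rt@[-.013,0,.044]; q=env.inverse_kinematics(p,[180,tl,y])
      if q is None: continue
      x=Rt[:,0]; face=np.degrees(np.arccos(x@v/np.linalg.norm(v)))
      best.append((np.linalg.norm(v)*100/np.cos(np.radians(face))+.15*np.abs(q-q0).max(),d,lx,ly,tl,face,p.round(3).tolist(),y,np.round(q).tolist()))
best.sort(key=lambda b:b[0]); print(len(best)); [print(b) for b in best[:4]]
E
```

```text
[0.00021546 0.00057242 0.0004644 ]
0.31724480943255357 49.991382686421275 [0.85543912 1.19445559 0.02270897] 8.4167
0.32095341724169735 49.9919053260237 [ 0.07395    -0.43762256 -3.86314363] 9.1667
479
(np.float64(42.918474123082554), 0.35, 0, 0, 45, np.float64(0.06533564975774526), [0.208, 0.254, 0.593], np.float64(-33.97332594684636), [33.0, -3.0, 24.0, -53.0, -125.0, -6.0])
(np.float64(43.17873963025988), 0.35, 0, -0.05, 45, np.float64(8.062182356907117), [0.178, 0.273, 0.557], np.float64(-34.28706405405824), [38.0, -6.0, 17.0, -50.0, -118.0, -5.0])
(np.float64(43.30194558916784), 0.35, 0.05, 0, 45, np.float64(0.8234330603843216), [0.175, 0.206, 0.594], np.float64(-45.34269122904017), [26.0, -11.0, 18.0, -53.0, -123.0, -10.0])
(np.float64(43.45695479069582), 0.35, 0.05, -0.05, 45, np.float64(7.102109436753333), [0.144, 0.224, 0.558], np.float64(-47.45923061998399), [33.0, -16.0, 10.0, -50.0, -114.0, -12.0])
```

```bash
python3 - <<'E'
from h import *
f=env.grab_frame('scene'); C=np.array(f['position']); Rc=rot(f['orientation'])
D=C+Rc@np.array([0,0,-.38]); v=D-C; tl=40; y=np.degrees(np.arctan2(v[1],v[0]))
Rt=R.from_euler('xyz',[180,tl,y],degrees=True).as_matrix(); p=D-Rt@[-.013,0,.044]
q=env.inverse_kinematics(p,[180,tl,y]); print(q)
env.set_joints(q); env.dwell(.6)
s=env.read_state(); print(s['opening'],s['finger_force'],s['clock'],s['position'],s['tool_rot'])
f=env.grab_frame('scene'); np.save('s1.npy',f,allow_pickle=True)
c=proj(D,f)[0].astype(int); print(c); 
cv2.imwrite('pics/s1.png',cv2.resize(f['image'][c[1]-60:c[1]+60,c[0]-60:c[0]+60],None,fx=5,fy=5,interpolation=cv2.INTER_CUBIC))
E
```

```text
[  34.81795996   -3.51766991   22.95344268  -45.83282748 -123.34101837
   -2.63767815]
0.3155832585664702 49.99183497391641 11.1917 [0.22369072 0.24365813 0.5750769 ] [-179.99702656   39.99925989  -33.97070873]
[255 190]
```

View pics/s1.png

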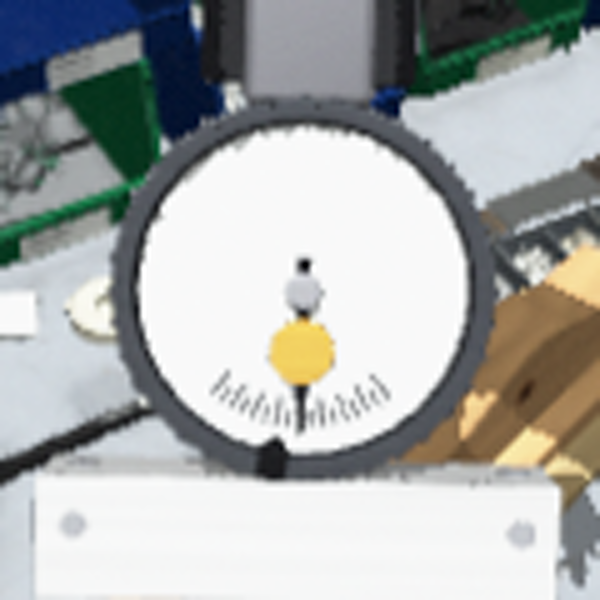

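```bash
python3 - <<'E'
from h import *
f=np.load('s1.npy',allow_pickle=True).item()
g=cv2.cvtColor(f['image'],cv2.COLOR_BGR2GRAY)
big=cv2.resize(g[130:250,195:315],None,fx=5,fy=5,interpolation=cv2.INTER_CUBIC)
m=big[436:476,250:294]<70; v,u=np.nonzero(m); print('mark centroid',u.mean()+250,v.mean()+436,m.sum())
for r in(438,442,446,450,456,462,468):
    k=np.nonzero(big[r,250:294]<70)[0]; print(r,(k.min()+250,k.max()+250) if len(k) else None)
w=(big>235).astype(np.uint8); n,l,st,ce=cv2.connectedComponentsWithStats(w); i=l[220,240]
cs,_=cv2.findContours((l==i).astype(np.uint8),cv2.RETR_EXTERNAL,cv2.CHAIN_APPROX_NONE); print('white',cv2.fitEllipse(cv2.convexHull(cs[0])))
ring=None
C0=np.array([.483,-.069]); yw=17.; a=np.radians(yw); ims=[]
for k,off in enumerate((.135,.07)):
    p=[C0[0]-off*np.cos(a),C0[1]-off*np.sin(a),.30]
    env.goto(p,[180,0,yw]) if k==0 else env.move_straight(p,rate=.15)
    if k==0: env.dwell(.2)
    f=env.grab_frame('wrist'); np.save(f'st{k}.npy',f,allow_pickle=True)
    c=proj([.483,-.069,.09],f)[0].astype(int); x0=max(0,c[0]-100); y0=max(0,c[1]-37); print(x0,y0)
    ims.append(cv2.resize(f['image'][y0:y0+75,x0:x0+200],(800,300),interpolation=cv2.INTER_CUBIC))
    r=env.trace(f,'stud')
    if r:
        vv,uu=np.nonzero(r[0]['mask']); print(r[0]['score'],len(uu),cv2.minAreaRect(np.c_[uu,vv].astype(np.float32)))
cv2.imwrite('pics/st.png',np.vstack(ims)); s=env.read_state(); print(s['clock'],s['position'],s['force'])
E
```

```text
mark centroid 271.7326254826255 459.6911196911197 1036
438 None
442 (np.int64(270), np.int64(280))
446 (np.int64(264), np.int64(282))
450 (np.int64(255), np.int64(284))
456 (np.int64(256), np.int64(290))
462 (np.int64(255), np.int64(288))
468 (np.int64(254), np.int64(287))
white ((302.5460205078125, 289.4731750488281), (320.14398193359375, 324.4931640625), 75.83202362060547)
160 15
0.97 14683 ((262.86102294921875, 60.959716796875), (176.05979919433594, 91.11910247802734), 0.40924862027168274)
160 71
0.66 13291 ((262.8710632324219, 106.67161560058594), (169.95823669433594, 85.845703125), 0.7638985514640808)
13.8917 [ 0.41514434 -0.08969652  0.29994096] [-1.4856966  -1.26766782 -2.87369996]
```

View pics/st.png

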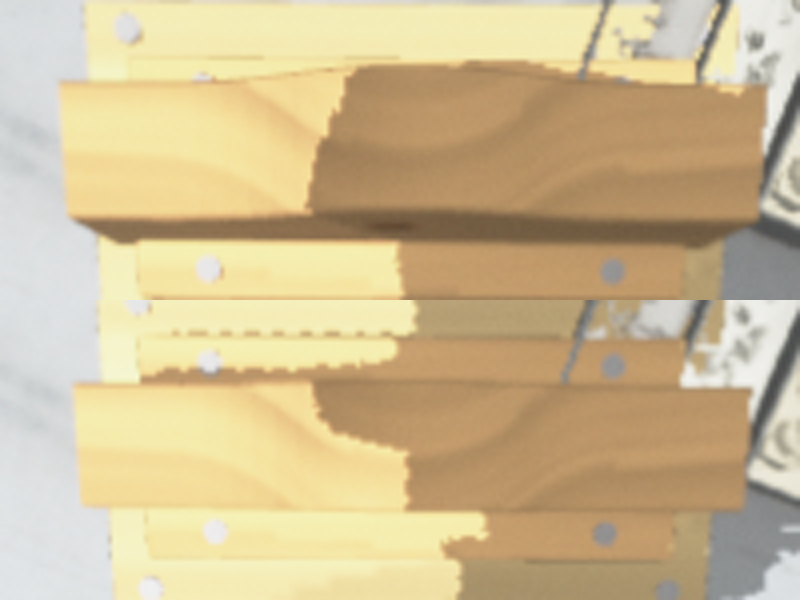

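```bash
python3 - <<'E'
from h import *
from scipy.optimize import least_squares
f=np.load('s1.npy',allow_pickle=True).item()
Rt=rot([-179.997,39.999,-33.971]); Rg=Rt@np.diag([1,-1,-1]); tp=np.array([.22369,.24366,.57508])
for xd in(-.013,-.018):
    for nm,c in(('ctr',[302.5,289.5]),('hub',[302.5,293]),('tip',[301.3,432]),('needletop',[303.5,265]),('mark',[271.7,459.7]),('inner',[275,441]),('railL',[35,478]),('railR',[560,468])):
        o,d=ray([(np.array(c)+.5)/5-.5+[195,130]],f); og=(o-tp)@Rg+[.001,0,.098]; d=(d@Rg)[0]
        q=og+d*(xd-og[0])/d[0]; 
        if nm=='ctr': q0=q
        e=(q-q0)*1e3; print(xd,nm,(q*1e3).round(1),e.round(1),'ang %.3f'%np.arctan2(e[1],-e[2]))
F=[np.load(f'st{k}.npy',allow_pickle=True).item() for k in(0,1)]
U=[np.array(a,float) for a in([[70,217],[757,218],[60,83],[767,86]],[[83,205],[744,211],[73,83],[750,89]])]
U=[(u+.5)/4-.5+o for u,o in zip(U,([160,15],[160,71]))]
S=np.array([[-19,105,0],[-19,-105,0],[19,105,0],[19,-105,0]])/1e3
def res(v,ks=(0,1)):
    P=S@R.from_euler('z',v[3]).as_matrix().T+v[:3]
    return np.concatenate([(proj(P,F[k])-U[k]).ravel() for k in ks])
for ks in((0,),(1,),(0,1)):
    s=least_squares(res,[.48,-.07,.08,.3],args=(ks,)); print(ks,s.x[:3].round(4),np.degrees(s.x[3]).round(2),res(s.x,ks).round(1))
E
```

```text
-0.013 ctr [-13.    0.7  56.9] [0. 0. 0.] ang 3.142
-0.013 hub [-13.    0.7  56.1] [ 0.  -0.  -0.7] ang -0.023
-0.013 tip [-13.    0.3  26.9] [  0.   -0.4 -30. ] ang -0.015
-0.013 needletop [-13.    0.6  62. ] [ 0.  -0.1  5.1] ang -3.124
-0.013 mark [-13.    6.3  20.8] [  0.    5.6 -36. ] ang 0.155
-0.013 inner [-13.    5.7  24.8] [  0.   5. -32.] ang 0.156
-0.013 railL [-13.   56.1  15.7] [  0.   55.4 -41.1] ang 0.932
-0.013 railR [-13.  -54.4  20.5] [  0.  -55.  -36.4] ang -0.987
-0.018 ctr [-18.    0.7  57.3] [0. 0. 0.] ang 3.142
-0.018 hub [-18.    0.7  56.5] [ 0.  -0.  -0.7] ang -0.023
-0.018 tip [-18.    0.2  27.6] [  0.   -0.4 -29.6] ang -0.015
-0.018 needletop [-18.    0.6  62.3] [ 0.  -0.1  5.1] ang -3.124
-0.018 mark [-18.    6.3  21.7] [  0.    5.6 -35.6] ang 0.155
-0.018 inner [-18.    5.7  25.6] [  0.    5.  -31.6] ang 0.156
-0.018 railL [-18.   55.4  16.7] [  0.   54.7 -40.6] ang 0.932
-0.018 railR [-18.  -53.6  21.3] [  0.  -54.3 -35.9] ang -0.987
(0,) [ 0.4851 -0.0714  0.0777] 16.81 [-0.   0.4 -0.2  0.7  0.2 -0.4 -0.1 -0.7]
(1,) [ 0.4847 -0.0714  0.0784] 16.49 [-0.2  0.5 -0.6  0.4  0.4 -0.4  0.4 -0.5]
(0, 1) [ 0.4849 -0.0714  0.0782] 16.66 [-0.2  0.4 -0.2  1.1  0.  -0.5  0.  -0.3 -0.   0.6 -0.5 -0.   0.5 -0.3
  0.4 -0.9]
```

```bash
cat >> h.py <<'E'
SO=np.array([.4849,-.0714,0]); SY=16.66; Rs=R.from_euler('z',SY,degrees=True).as_matrix()
def st(x,y,z): return SO+Rs@np.array([x,y,z])
def show(tag):
    s=env.read_state(); p=(np.array(s['position'])-SO)@Rs; print(tag,'stud',(p*1e3).round(2),'F',(np.array(s['force'])@Rs).round(2),'ff',round(s['finger_force'],1),'t',round(s['clock'],2)); return s
E
python3 - <<'E'
from h import *
o=[180,0,SY]
env.move_straight(st(-.014,0,.25),o,rate=.12)
env.move_straight(st(-.014,0,.207),rate=.08); env.dwell(.3); s=show('pre'); F0=np.array(s['force'])
hit=env.move_straight(st(-.014,0,.193),rate=.012,force_limit=1.5); print(hit); env.dwell(.1); s=show('down')
z=(np.array(s['position']))[2]
env.move_straight(st(-.014,0,z+.001),rate=.02); env.dwell(.2); show('up')
hit=env.move_straight(st(.002,0,z+.001),rate=.01,force_limit=1.2); print(hit); env.dwell(.1); show('fence')
f=env.grab_frame('scene'); c=proj(st(0,0,.12),f)[0].astype(int); np.save('s2.npy',f,allow_pickle=True)
cv2.imwrite('pics/s2.png',cv2.resize(f['image'][c[1]-55:c[1]+55,c[0]-70:c[0]+70],None,fx=5,fy=5,interpolation=cv2.INTER_CUBIC))
E
```

```text
pre stud [-1.3790e+01 -4.0000e-02  2.0739e+02] F [ 0.3  -0.49 -3.41] ff 50.0 t 15.67
True
down stud [-1.4100e+01 -1.0000e-02  1.9814e+02] F [1.25 1.5  5.5 ] ff 50.0 t 16.52
up stud [-1.4430e+01  1.2000e-01  1.9856e+02] F [-1.26 -0.61 -3.52] ff 50.0 t 17.02
True
fence stud [ -4.36   0.26 198.19] F [0.03 0.63 1.5 ] ff 50.0 t 18.17
```

View pics/s2.png

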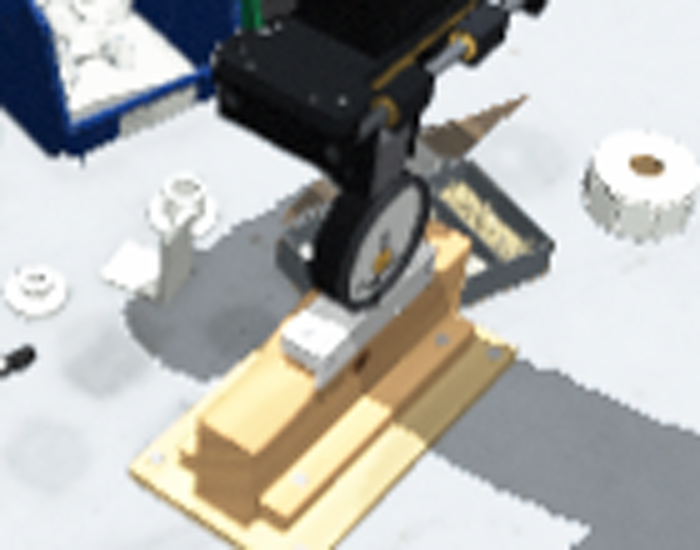

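```bash
python3 - <<'E'
from h import *
o=[180,0,SY]
env.move_straight(st(-.0052,0,.2008),o,rate=.02); env.dwell(.3); show('lift')
for k in range(2):
    hit=env.move_straight(st(.004,0,.2008),rate=.01,force_limit=1.5); env.dwell(.15); s=show(f'push {hit}')
    if hit and abs((np.array(s['force'])@Rs)[0])<.8: continue
    break
E
```

```text
lift stud [-5.2900e+00  5.0000e-02  2.0057e+02] F [-0.73  0.41 -3.59] ff 50.0 t 18.85
push True stud [ -5.91   0.68 198.43] F [-0.27 -0.12 -3.25] ff 50.0 t 19.4
push True stud [ -4.16   0.72 198.2 ] F [0.28 0.37 2.49] ff 50.0 t 20.04
```

```bash
python3 - <<'E'
from h import *
o=[180,0,SY]
env.move_straight(st(-.0055,0,.2008),o,rate=.02); env.dwell(.35); s=show('lift'); b=(np.array(s['force'])@Rs)
x=-.0055
while x<.003:
    x+=.001; env.move_straight(st(x,0,.2008),rate=.02); env.dwell(.12); s=show(f'x{x*1e3:.1f}')
    if (np.array(s['force'])@Rs)[0]-b[0]<-1.3: break
E
```

```text
lift stud [-5.5700e+00  2.0000e-02  2.0061e+02] F [-1.06  0.12 -3.79] ff 50.0 t 20.73
x-4.5 stud [-4.6000e+00  3.0000e-02  2.0071e+02] F [-0.09  0.38 -3.12] ff 50.0 t 21.09
x-3.5 stud [-4.0200e+00  2.0000e-02  2.0068e+02] F [-0.97  0.4  -2.41] ff 50.0 t 21.46
x-2.5 stud [-3.3400e+00  3.0000e-02  2.0056e+02] F [-3.78 -1.15 -1.49] ff 50.0 t 21.82
```

```bash
python3 - <<'E'
from h import *
x=-.0037
env.move_straight(st(x,0,.2008),rate=.02); env.dwell(.2); s=show('back')
z=.2003
while z>.196:
    env.move_straight(st(x,0,z),rate=.02); env.dwell(.12); s=show(f'z{z*1e3:.1f}')
    if s['force'][2]>-1.7: break
    z-=.0005
env.dwell(.3); show('end')
E
```

```text
back stud [-3.8000e+00  5.0000e-02  2.0063e+02] F [-3.88  0.59 -3.69] ff 50.0 t 22.27
z200.3 stud [-3.6900e+00 -1.0000e-02  2.0041e+02] F [-3.06  0.38 -1.5 ] ff 50.0 t 22.64
end stud [-3.6500e+00 -1.0000e-02  2.0041e+02] F [-3.59  1.4  -1.15] ff 50.0 t 22.94
```

```bash
python3 - <<'E'
from h import *
x=-.0042
env.move_straight(st(x,0,.2003),rate=.02); env.dwell(.2); s=show('back')
z=.1998
while z>.1965:
    env.move_straight(st(x,0,z),rate=.02); env.dwell(.15); s=show(f'z{z*1e3:.1f}')
    if s['force'][2]>-.2: break
    z-=.0005
env.dwell(.3); show('end')
E
```

```text
back stud [-3.9500e+00 -1.0000e-02  2.0039e+02] F [-2.39  0.89 -1.32] ff 50.0 t 23.39
z199.8 stud [-4.0400e+00 -4.0000e-02  1.9979e+02] F [-2.29 -0.79 -2.54] ff 50.0 t 23.79
z199.3 stud [-4.1200e+00 -3.0000e-02  1.9928e+02] F [-1.85 -0.34 -2.83] ff 50.0 t 24.19
z198.8 stud [-4.1600e+00 -2.0000e-02  1.9877e+02] F [-1.78  0.59 -3.45] ff 50.0 t 24.59
z198.3 stud [-4.1900e+00 -1.0000e-02  1.9827e+02] F [-2.17 -0.76 -2.69] ff 50.0 t 24.99
z197.8 stud [-4.0500e+00 -7.0000e-02  1.9823e+02] F [-2.76  0.24  1.63] ff 50.0 t 25.39
end stud [-4.0000e+00 -7.0000e-02  1.9819e+02] F [-3.5   0.82  3.61] ff 50.0 t 25.69
```

```bash
cat >> h.py <<'E'
def rock(x,th,r,rate=.03):
    o=(R.from_matrix(Rs)*R.from_euler('x',180-np.degrees(th),degrees=True)).as_euler('xyz',degrees=True)
    env.move_straight(st(x,r*np.sin(th),.031+r*np.cos(th)),o,rate=rate)
E
python3 - <<'E'
from h import *
x=-.0042; r=.1685; T=.172
env.move_straight(st(x,0,.031+r),rate=.02); env.dwell(.1); show('up')
for th in(T/3,2*T/3,T): rock(x,th,r); show(f'th{th:.3f}')
env.dwell(.5); s=show('tilted'); b=s['force'][2]
for k in range(6):
    r-=.0005; rock(x,T,r,.02); env.dwell(.15); s=show(f'r{r*1e3:.1f}')
    if s['force'][2]-b>3: break
env.dwell(.3); s=show('end'); print(s['tool_rot'])
f=env.grab_frame('scene'); c=proj(st(-.02,.01,.15),f)[0].astype(int)
cv2.imwrite('pics/s3.png',cv2.resize(f['image'][c[1]-40:c[1]+40,c[0]-50:c[0]+50],None,fx=7,fy=7,interpolation=cv2.INTER_CUBIC))
E
```

```text
up stud [-4.2900e+00  1.6000e-01  1.9888e+02] F [-0.39 -0.2  -3.18] ff 50.0 t 26.04
th0.057 stud [ -4.3   10.02 198.98] F [-0.99  0.6  -3.04] ff 50.0 t 26.52
th0.115 stud [ -4.24  19.35 198.35] F [-1.34  0.7  -3.32] ff 50.0 t 26.99
th0.172 stud [ -4.19  28.88 196.99] F [-2.11  0.39 -3.49] ff 50.0 t 27.47
tilted stud [ -4.22  28.83 196.97] F [-1.19  0.83 -4.02] ff 50.0 t 27.97
r168.0 stud [ -4.18  28.67 196.6 ] F [-1.69  0.26 -2.09] ff 50.0 t 28.37
r167.5 stud [ -4.18  28.61 196.06] F [-1.32  0.04 -2.86] ff 50.0 t 28.77
r167.0 stud [ -4.05  28.53 195.91] F [-2.94  1.1   1.44] ff 50.0 t 29.17
end stud [ -3.98  28.52 195.9 ] F [-3.72  1.35  3.47] ff 50.0 t 29.47
[ 1.70130366e+02 -3.06184150e-02  1.66678432e+01]
```

View pics/s3.png

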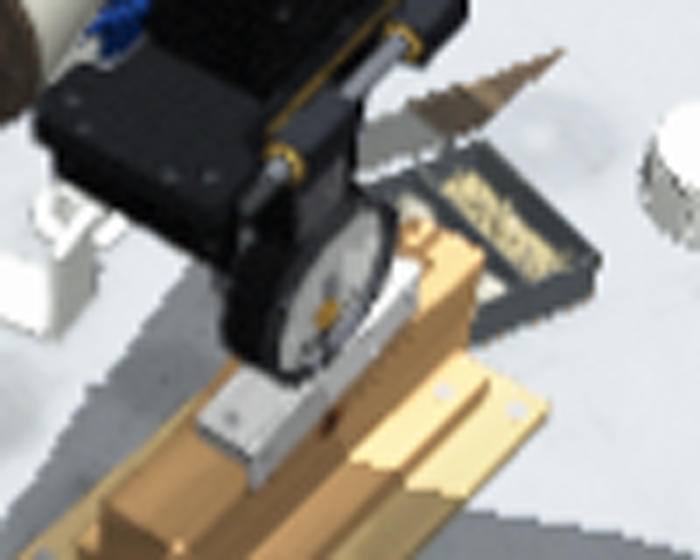

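```bash
python3 - <<'E'
from h import *
show('a'); env.dwell(.6); show('b'); env.dwell(.6); s=show('c')
F=np.array(s['force'])@Rs
if F[2]<9 and abs(F[0])<9 and s['finger_force']>40: print(env.close_job())
E
```

```text
a stud [ -3.99  28.54 195.88] F [-3.4   1.43  3.08] ff 50.0 t 29.52
b stud [ -3.93  28.54 195.89] F [-3.38  1.8   5.06] ff 50.0 t 30.12
c stud [ -3.96  28.55 195.87] F [-2.98  1.35  4.85] ff 50.0 t 30.72
the job is handed in; nothing more can be done
None
```

I handed the job in at about 31 s. The gauge is still gripped, tipped 9.9° to match its bezel mark as measured (about 0.17 rad), with the sole on the swelling at roughly 8–9 N and the fence lightly against the stud's face; I wasn't shown the verdict.

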